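# Loosen the sweets in the portioning hopper and hold its slide gate open

### The arm

A 6-joint arm with a two-finger parallel gripper is mounted at the origin on the work surface. World frame = base frame: x ahead of the robot, y to its left, z up, the work surface at z = 0. Lengths are in m, angles in rad, forces in N, time in s.
With the tool pointing down it reaches from about 0.35 to 0.775 m from the base axis. Payload 5.5 kg.
Tool frame: the origin (TCP) lies where the fingers leave the gripper's body, on its centre line; the fingertips stand 73 mm ahead of it and the grasp point (between the pads) lies 54 mm ahead of it; z points along the fingers, y is the direction in which the jaws open and shut (so a half turn about z gives the same grasp; the last joint's range is limited). The gripper opens to 85 mm and grips with 20 to 120 N. Pads are 22 mm wide; open, the fingers measure 114 mm over their backs; the gripper's body (76 mm by 85 mm) begins 54 mm behind the grasp point. The pads swing forward as they close: fully open they stand 13 mm farther back than shut.
Start: joints at [-1.243, 0.313, 0.046, 1.304, 0, 1.431], TCP at [0.259, -0.513, 0.304] pointing down, gripper open.
Joint ranges: [-2.76, 2.76], [-0.86, 1.69], [-1.03, 1.26], [-2.2, 2.34], [-1.47, 1.5], [-3.14, 3.14]. Speed limits (rad/s): [2.57, 2.57, 3.14, 3.14, 3.14, 3.14].

### API

Orientations are given as a unit quaternion [w, x, y, z].
In Python, from workcell import env, read_camera, job, cut_out gives the robot as it stands.
- The arm moves only by the tool servo_tool, never from a script. Its argument "deltas" is a list of rows, each an object of numbers: "dx", "dy", "dz": the shift along the world's x, y, z in mm; "rx", "ry", "rz": the turn, a rotation vector about the world's x, y, z in rad; "fingers": the closure, from -1 (fully open) to 1 (shut). A call has 1 to 8 rows; each row shifts and turns the commanded pose from where the row before left it; what a row does not reach is not made up. A row lasts 1/10 s, in which the tool goes at most 50 mm and 8.59 degrees, less where a joint would pass 70% of its speed; a pose out of reach is approached as far as the arm can. A call is refused whole if a number of a shift passes 50 or a number of a turn 0.15, either way. A call with a gripper value outside its range is refused whole. The fingers move at their own pace and stop on an object; "newtons" is the grip in N (left out, the last holds). Time passes only in rows, so rows that do not move let the fingers close. It gives the time, the measured TCP pose, the force and the opening at its end, in the units of the state.
- env.get_state(): the state, without advancing time (a new reading comes with each control period).
- read_camera(name): name is "scene" or "top"; returns a dict with "img" (384x512x3 uint8, red, green, blue), "intrinsics" (3x3 intrinsics, pixels), "extrinsics" (4x4, takes a point from camera to world coordinates). Camera axes: x right, y down, z forward; pixel columns grow to the right and rows downward; lengths in m; the calibration is good to about 2 mm. A picture is of the moment at which its call begins. There is no depth.
- job.hand_in(): hands the job in, once; it reports no verdict.
Trained networks look in the newest picture that a camera, given by its name, has taken for a name from the list of things; names that differ only in an ending like _2 or _b are one class to them, and where a whole thing is asked for, a point or a joint stands for the part that bears it (a point fixed in the world has none). Each returns a list of dicts, best first, with "confidence" (0 to 1); they miss things now and then, are a little off and sometimes report something else, mostly with a low value. They report only what shows in the picture. A call takes as long as a camera call. They do not tell look-alikes from the thing itself.
- cut_out(target, camera): "region" (384x512 bool, what is visible of it) and "extent" ([left, top, right, bottom] in pixels, round what is visible of it).
The state is a dict: "clock": time; "joint_pos": joint angles; "qvel": joint speeds; "tau": joint torques, N m; "tcp_pos": TCP position; "orientation": TCP orientation; "wrist_force": force on the tool from outside, world axes, zero at the start; "ft_torque": the same for the moment, N m; "finger_gap": finger opening in m.
Only numpy, scipy, OpenCV 4.12 (cv2) and the standard library are available. Lean on these libraries where they do the work, as an engineer would, in place of code of your own. Each camera call takes 0.05 s, during which the arm holds its last target. There are 200 camera calls.

### The job

The seven hard sweets in the portioning hopper have settled: take the stirring rod out of its stand, reach right down among them with the gate shut and stir them round three full turns, then stand the rod back in its stand. Then pull the hopper's spring-return slide out by its knob until its front edge is level with the two index lines, so that all the sweets run into the tub below, and finish while still holding it there: do not let go. Leave the tub, the jar, the tape roll, the tape gun and the scoop where they are.

Things in the scene. Friction and masses are not known exactly. Their poses are not given: they have to be found in the camera images.
- hopper: Fixed steel hopper on four legs. Origin: on the bench, below the outlet's centre; z up; -x: the way the slide pulls out. Round mouth, inner radius 74 mm, rim 183 mm up; narrows to a throat of inner radius 44 mm (106 to 90 mm up), closed below by the flat slide, its top 88 mm up. Two side channels (10 mm wide, 55 mm off the middle, tops 95 mm up) carry the slide out to a cross bar at x = -281 mm.
- index (a point): Centre of the two black index lines, drawn across the tops of the two side channels, 251 mm from the outlet's axis along the hopper's -x axis, 95 mm above the bench (fixed). The slide is at its mark when its front edge is level with these lines.
- gate (a joint): How far the slide gate is pulled out, in m: 0 shut, 0.086 with the front edge at the index lines (outlet open), 0.100 at the end stop. It runs along the hopper's -x axis. A spring in the two tubes at the back always draws it shut: about 3 N when shut, 8 N at the index lines.
- gate_edge (a point): Middle of the slide's straight front edge (flat steel plate 98 mm wide, 4 mm thick, top 88 mm above the bench); 165 mm from the outlet's axis when shut; moves with the slide.
- gate_knob (a point): Centre of the grip of the slide's upright round black knob, 122 mm above the bench: grip 26 mm in diameter, from 100 mm to 142 mm height, on a thinner stem. It stands 15 mm behind the slide's front edge, 150 mm from the outlet's axis when shut; moves with the slide.
- rod_grip (a point): Centre of the grip of the white plastic stirring rod, on the rod's axis, 146 mm above its lower end: the grip is round, 24 mm in diameter, 72 mm long (110 to 182 mm from the lower end). z runs up along the rod. At the start the rod stands upright in its stand. 60 g.
- rod_tip (a point): Lower end of the stirring rod, on its axis (shaft 12 mm in diameter); z runs up along the rod.
- stand: Stand of the rod, fixed to the bench: upright steel tube on a round foot 84 mm wide. Origin: on the bench, on the tube's axis. Bore 20 mm wide, flaring above 62 mm to a mouth 42 mm wide at 84 mm height; its floor, which carries the rod's lower end, is 10 mm above the bench. At the left, at the near or the far place, the jar at the other.
- tub_in (a point): Centre of the inner floor of the open white plastic tub (112 x 112 x 62 mm, walls 3 mm) that stands on the bench below the outlet. It stays there.
- jar: Bystander: closed amber glass jar, 76 mm wide, 115 mm high; origin at the centre of its underside.
- tape_roll: Bystander: spare roll of yellow tape, 100 mm wide, 48 mm high, lying flat; origin at the centre of its underside.
- tape_gun: Bystander: blue hand tape gun with its yellow roll, lying on its side, about 160 x 180 x 55 mm; origin under the roll's centre.
- scoop: Bystander: small steel scoop lying on the bench, about 200 mm long; origin under its middle.
- sweet0_center (a point): Centre of one of the seven hard round sweets, 22 mm in diameter, 10 g, that lie on the shut gate in the hopper.
- sweet1_center (a point): Centre of one of the seven hard round sweets, 22 mm in diameter, 10 g, that lie on the shut gate in the hopper.
- sweet2_center (a point): Centre of one of the seven hard round sweets, 22 mm in diameter, 10 g, that lie on the shut gate in the hopper.
- sweet3_center (a point): Centre of one of the seven hard round sweets, 22 mm in diameter, 10 g, that lie on the shut gate in the hopper.
- sweet4_center (a point): Centre of one of the seven hard round sweets, 22 mm in diameter, 10 g, that lie on the shut gate in the hopper.
- sweet5_center (a point): Centre of one of the seven hard round sweets, 22 mm in diameter, 10 g, that lie on the shut gate in the hopper.
- sweet6_center (a point): Centre of one of the seven hard round sweets, 22 mm in diameter, 10 g, that lie on the shut gate in the hopper.
Not all that is in view belongs to the job. Leave any black or yellow look-alike of the stand alone.

How it is judged:
By the outcome, as a careful person would: the job done as asked, in the order asked, and still so for the second after the job is handed in, while the arm keeps its last pose, push and grip.
It also fails if it takes over 72 s, if anything falls off the work surface, if the arm or the gripper's body presses on something with over 40 N, if the wrist force passes 120 N, or if a joint passes its speed limit or range.

## Working session

There is one attempt and no reset: what is moved stays moved. The work goes in short steps, Python scripts to look and compute and a tool call to move; the robot and the scene stay as the last step left them, time stands still between calls to the robot, and variables do not carry over. Pictures are saved under pics/ and viewed, about 8 in all and at most 12, crops included, and the job is handed in when it is done.

Besides the shell and the picture viewer there is one more tool, called after "Call:" as a command line: name --argument value ..., lists and objects as JSON in quotes. servo_tool: Moves the arm, as the interface text tells. Its arguments: {"type":"object","properties":{"deltas":{"type":"array"},"newtons":{"type":"number"}},"required":["deltas"]}

```bash
mkdir -p pics; ls
cat > h.py <<'E'
import numpy as np, cv2
from workcell import env, read_camera, job, cut_out
def shot(cam,name):
    r=read_camera(cam); cv2.imwrite(f'pics/{name}.png',r['img'][:,:,::-1]); return r
def pix2w(r,u,v,z):
    K=np.array(r['intrinsics']);T=np.array(r['extrinsics'])
    d=T[:3,:3]@np.linalg.solve(K,[u,v,1.]);o=T[:3,3]
    return o+d*(z-o[2])/d[2]
def w2pix(r,p):
    K=np.array(r['intrinsics']);T=np.array(r['extrinsics'])
    c=K@(T[:3,:3].T@(np.array(p)-T[:3,3])); return c[:2]/c[2]
E
python3 - <<'E'
from h import *
for c in ['top','scene']:
    r=shot(c,c+'0')
    print(c,np.round(r['extrinsics'],3).tolist(),np.round(r['intrinsics'],1).tolist())
    for n in ['hopper','gate','gate_knob','rod_grip','rod_tip','stand','tub_in','jar','tape_roll','tape_gun','scoop','sweet0_center']:
        try:
            for d in cut_out(n,c)[:4 if n in('stand','rod_grip') else 2]:
                ys,xs=np.nonzero(d['region']); print(n,round(d['confidence'],2),[int(x) for x in d['extent']],xs.mean().round(1),ys.mean().round(1),len(xs))
        except Exception as e: print(n,e)
print(env.get_state())
E
```

```text
pics
top [[-0.005, -0.993, 0.121, 0.402], [-1.0, 0.007, 0.022, -0.002], [-0.022, -0.121, -0.992, 1.338], [0.0, 0.0, 0.0, 1.0]] [[456.4, 0.0, 252.9], [0.0, 456.4, 193.9], [0.0, 0.0, 1.0]]
hopper 0.84 [222, 136, 370, 217] 311.0 176.8 5532
gate 0.94 [265, 157, 343, 205] 291.9 182.3 1466
gate_knob 0.92 [265, 162, 343, 202] 294.5 181.4 1539
rod_tip 0.66 [139, 222, 157, 234] 146.6 228.4 113
stand 0.96 [197, 230, 231, 262] 214.0 245.2 653
stand 0.92 [135, 261, 160, 290] 147.9 278.0 701
stand 0.88 [184, 272, 214, 303] 197.2 286.1 644
stand 0.8 [95, 211, 126, 243] 110.1 226.0 689
jar 0.78 [146, 170, 174, 201] 161.3 185.2 723
tape_roll 0.86 [160, 112, 199, 151] 182.5 130.8 736
tape_gun 0.88 [254, 83, 320, 138] 277.3 111.2 1618
scoop 0.75 [372, 268, 444, 287] 399.1 279.8 1033
scene [[-0.137, 0.55, -0.824, 1.439], [0.991, 0.072, -0.116, 0.126], [-0.004, -0.832, -0.555, 0.722], [0.0, 0.0, 0.0, 1.0]] [[373.6, 0.0, 257.3], [0.0, 373.6, 190.0], [0.0, 0.0, 1.0]]
hopper 0.94 [150, 164, 293, 249] 207.0 201.4 5241
gate 0.8 [177, 186, 252, 217] 228.2 203.7 859
gate_knob 0.86 [178, 186, 253, 215] 230.7 20
[... 492 characters left out ...]
304
{'clock': 1.3, 'joint_pos': array([-1.24261390e+00,  3.13216006e-01,  4.60861413e-02,  1.30359819e+00,
        1.09308455e-05,  1.43121851e+00]), 'qvel': array([ 1.87670576e-03,  1.58687730e-05, -1.22292447e-03, -1.57203233e-03,
       -1.33184571e-03,  1.91635150e-03]), 'tau': array([-1.02243044e-03, -4.80470181e+01,  2.98810834e+01,  6.62030106e-04,
       -2.53157104e-04, -1.18486341e-05]), 'tcp_pos': array([ 0.2592756 , -0.51326001,  0.30390839]), 'orientation': array([3.34696097e-05, 9.72774486e-01, 2.31753744e-01, 8.65546589e-06]), 'wrist_force': array([0.0687565 , 0.47342539, 1.29511737]), 'ft_torque': array([0.01886698, 0.00927076, 0.02787364]), 'finger_gap': 0.08561978978109382}
```

```bash
python3 -c "
import cv2,numpy as np
a=cv2.imread('pics/top0.png');b=cv2.imread('pics/scene0.png')
cv2.imwrite('pics/top0b.png',cv2.resize(a,(800,600)));cv2.imwrite('pics/scene0b.png',cv2.resize(b,(800,600)))"
```

```text
(no output)
```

View pics/top0b.png

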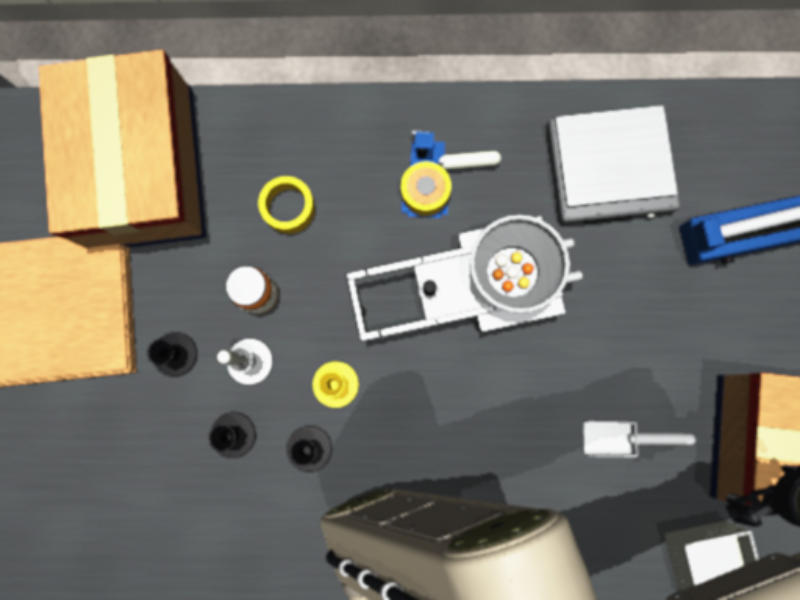

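View pics/scene0b.png

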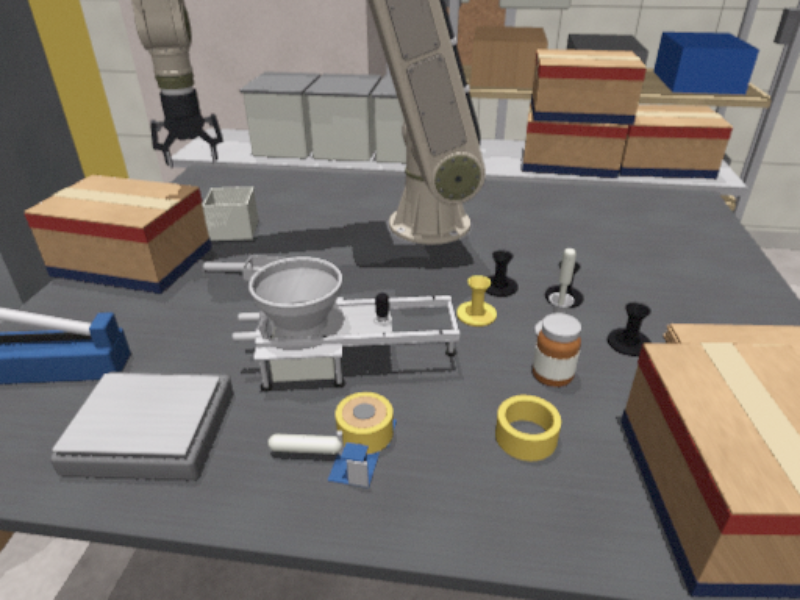

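The top view (800 px scale) shows the hopper mouth at about (520,264), the knob at (430,288) and the cross bar at (357,307). The steel stand's foot is at (249,361) with the white rod's top at (225,357). The black and yellow stands are look-alikes.

Run:
```python
import cv2
a=cv2.imread('pics/top0.png')[130:255,125:385];b=cv2.imread('pics/scene0.png')[150:250,145:385]
a=cv2.resize(a,None,fx=3,fy=3,interpolation=cv2.INTER_CUBIC);b=cv2.resize(b,(780,325),interpolation=cv2.INTER_CUBIC)
cv2.imwrite('pics/c1.png',a);cv2.imwrite('pics/c2.png',b)
from h import *
r=read_camera('top')
for u,v,z,n in [(520*.64,264*.64,.183,'mouth'),(430*.64,288*.64,.142,'knob'),(159.4,231,0,'foot'),(144,228.5,.2,'rodtop')]: print(n,pix2w(r,u,v,z).round(3))
d=cut_out('rod_tip','top'); print([(round(x['confidence'],2),x['extent']) for x in d])
s=read_camera('scene')
print(w2pix(s,[*pix2w(r,159.4,231,0)[:2],0]))
```

```text
mouth [ 0.606 -0.181  0.183]
knob [ 0.573 -0.035  0.142]
foot [0.458 0.303 0.   ]
rodtop [0.456 0.296 0.2  ]
[(0.52, [140.1, 222.5, 157.5, 234.9]), (0.15, [222.1, 136.0, 372.9, 219.4])]
[355.50410608 213.25815438]
```

View pics/c1.png

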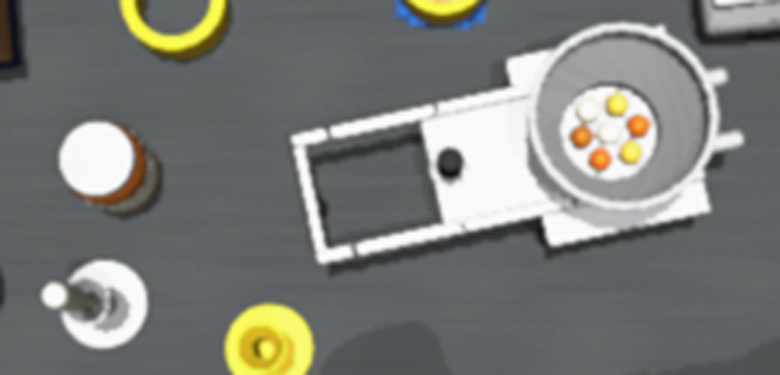

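View pics/c2.png

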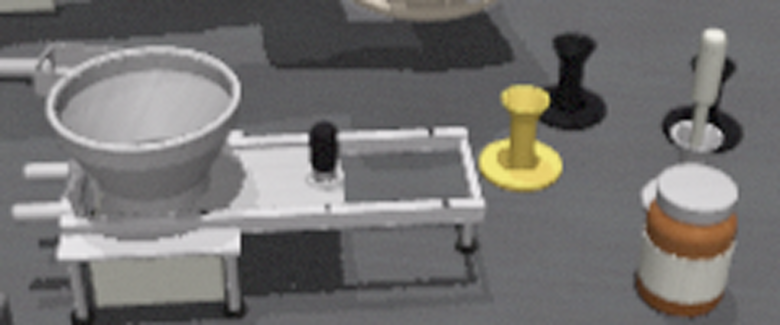

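Run:
```python
from h import *
r=read_camera('top'); s=read_camera('scene')
P={}
for n,x,y,z in [('mouth',622.5,116,.183),('throat',609,132,.089),('knobtop',450,162,.142),('idxA',328,131,.095),('idxB',355,250,.095),('mkA',435,107,.095),('mkB',462,227,.095),('edgeA',421,122,.088),('edgeB',445,228,.088),('foot',104,304,.004),('rodtop',56,295,.2)]:
    P[n]=pix2w(r,125+x/3,130+y/3,z); print(n,P[n].round(4))
P['rodtop']=pix2w(r,125+56/3,130+295/3,.192)
mid=(P['idxA']+P['idxB'])/2; c=(P['mouth']+P['throat'])/2
for o in ('mouth','throat'):
  d=mid-P[o]; print(o,np.hypot(*d[:2]),np.degrees(np.arctan2(d[1],d[0])))
d=P['idxB']-P['idxA']; print('cross',np.hypot(*d[:2]),np.degrees(np.arctan2(d[1],d[0])))
d=P['knobtop']-P['mouth']; print('knob',np.hypot(*d[:2]),np.degrees(np.arctan2(d[1],d[0])))
# project to scene crop c2
k=np.array([780/240,3.25])
for n in ('mouth','knobtop','idxA','idxB','foot','rodtop'): print(n,((w2pix(s,P[n])-[145,150])*k).round(0))
```

```text
mouth [ 0.6069 -0.1805  0.183 ]
throat [ 0.6087 -0.1823  0.089 ]
knobtop [ 0.5743 -0.0343  0.142 ]
idxA [0.6108 0.0764 0.095 ]
idxB [0.5008 0.0517 0.095 ]
mkA [ 0.6324 -0.0223  0.095 ]
mkB [ 0.5212 -0.0459  0.095 ]
edgeA [ 0.6197 -0.0093  0.088 ]
edgeB [ 0.5211 -0.0305  0.088 ]
foot [0.4567 0.3011 0.004 ]
rodtop [0.4564 0.297  0.2   ]
mouth 0.24986443572084363 101.79844882411807
throat 0.251982087506851 102.12549846716126
cross 0.11271044112481027 -167.35909136494428
knob 0.14983398333519637 102.55605639598129
mouth [142.  93.]
knobtop [321. 125.]
idxA [443. 203.]
idxB [427. 130.]
foot [683. 201.]
rodtop [710.  33.]
```

Call:
servo_tool --deltas '[{"dx": 10,"dy": 10,"dz": 20,"rz": 0.14,"fingers": -1},{"dx": 17,"dy": 35,"dz": 10,"rz": 0.14},{"dx": 17,"dy": 40,"rz": 0.14},{"dx": 17,"dy": 40,"rz": 0.14},{"dx": 17,"dy": 40,"rz": 0.14},{"dx": 17,"dy": 40,"rz": 0.14},{"dx": 17,"dy": 40,"rz": 0.14},{"dx": 16,"dy": 40,"rz": 0.14}]'

```text
invalid input at $.deltas[0]: expected keys dx, dy, dz, rx, ry, rz, fingers
```

Call:
servo_tool --deltas '[{"dx": 8,"dy": 40,"rz": 0.14},{"dx": 8,"dy": 40,"rz": 0.14},{"dx": 8,"dy": 40,"rz": 0.14},{"dx": 8,"dy": 40,"rz": 0.14},{"dx": 8,"dy": 40,"rz": 0.14},{"dx": 8,"dy": 40,"rz": 0.14},{"dx": 8,"dy": 40,"rz": 0.14},{"dx": 8,"dy": 40,"rz": 0.14}]'

```text
invalid input at $.deltas[0]: expected keys dx, dy, dz, rx, ry, rz, fingers
```

Call:
servo_tool --deltas '[{"dx": 1,"dy": 40,"rz": 0.108},{"dx": 1,"dy": 40,"rz": 0.108},{"dx": 1,"dy": 40,"rz": 0.108},{"dx": 1,"dy": 40,"rz": 0.108,"dz": -10},{"dx": 1,"dy": 30,"rz": 0.108,"dz": -10},{"dx": 0,"dy": 18,"rz": 0.107,"dz": -10},{},{}]'

```text
invalid input at $.deltas[0]: expected keys dx, dy, dz, rx, ry, rz, fingers
```

Call:
servo_tool --deltas '[{"dx": 10,"dy": 10,"dz": 20,"rx": 0,"ry": 0,"rz": 0.14,"fingers": -1},{"dx": 17,"dy": 35,"dz": 10,"rx": 0,"ry": 0,"rz": 0.14,"fingers": -1},{"dx": 17,"dy": 40,"dz": 0,"rx": 0,"ry": 0,"rz": 0.14,"fingers": -1},{"dx": 17,"dy": 40,"dz": 0,"rx": 0,"ry": 0,"rz": 0.14,"fingers": -1},{"dx": 17,"dy": 40,"dz": 0,"rx": 0,"ry": 0,"rz": 0.14,"fingers": -1},{"dx": 17,"dy": 40,"dz": 0,"rx": 0,"ry": 0,"rz": 0.14,"fingers": -1},{"dx": 17,"dy": 40,"dz": 0,"rx": 0,"ry": 0,"rz": 0.14,"fingers": -1},{"dx": 16,"dy": 40,"dz": 0,"rx": 0,"ry": 0,"rz": 0.14,"fingers": -1}]'

```text
clock: 2.35
tcp_pos: [0.3877, -0.2267, 0.3342]
orientation: [0.0, 0.699, 0.715, 0.0]
wrist_force: [0.4, -1.0, 0.1]
finger_gap: 0.0853
```

Call:
servo_tool --deltas '[{"dx": 8,"dy": 40,"dz": 0,"rx": 0,"ry": 0,"rz": 0.14,"fingers": -1},{"dx": 8,"dy": 40,"dz": 0,"rx": 0,"ry": 0,"rz": 0.14,"fingers": -1},{"dx": 8,"dy": 40,"dz": 0,"rx": 0,"ry": 0,"rz": 0.14,"fingers": -1},{"dx": 8,"dy": 40,"dz": 0,"rx": 0,"ry": 0,"rz": 0.14,"fingers": -1},{"dx": 8,"dy": 40,"dz": 0,"rx": 0,"ry": 0,"rz": 0.14,"fingers": -1},{"dx": 8,"dy": 40,"dz": 0,"rx": 0,"ry": 0,"rz": 0.14,"fingers": -1},{"dx": 8,"dy": 40,"dz": 0,"rx": 0,"ry": 0,"rz": 0.14,"fingers": -1},{"dx": 8,"dy": 40,"dz": 0,"rx": 0,"ry": 0,"rz": 0.14,"fingers": -1}]'

```text
clock: 3.15
tcp_pos: [0.4513, 0.0935, 0.3342]
orientation: [0.0, 0.212, 0.977, 0.0]
wrist_force: [1.6, -0.1, -0.1]
finger_gap: 0.0856
```

Call:
servo_tool --deltas '[{"dx": 1,"dy": 40,"dz": 0,"rx": 0,"ry": 0,"rz": 0.108,"fingers": -1},{"dx": 1,"dy": 40,"dz": 0,"rx": 0,"ry": 0,"rz": 0.108,"fingers": -1},{"dx": 1,"dy": 40,"dz": 0,"rx": 0,"ry": 0,"rz": 0.108,"fingers": -1},{"dx": 1,"dy": 40,"dz": -10,"rx": 0,"ry": 0,"rz": 0.108,"fingers": -1},{"dx": 1,"dy": 30,"dz": -10,"rx": 0,"ry": 0,"rz": 0.108,"fingers": -1},{"dx": 0,"dy": 18,"dz": -10,"rx": 0,"ry": 0,"rz": 0.107,"fingers": -1},{"dx": 0,"dy": 0,"dz": 0,"rx": 0,"ry": 0,"rz": 0,"fingers": -1}]'

```text
clock: 3.85
tcp_pos: [0.4555, 0.3016, 0.3022]
orientation: [-0.001, -0.109, 0.994, -0.0]
wrist_force: [-0.1, -0.4, -0.7]
finger_gap: 0.0857
```

Call:
servo_tool --deltas '[{"dx": 1,"dy": -2,"dz": -30,"rx": 0,"ry": 0,"rz": 0,"fingers": -1},{"dx": 0,"dy": 0,"dz": -32,"rx": 0,"ry": 0,"rz": 0,"fingers": -1},{"dx": 0,"dy": 0,"dz": -22,"rx": 0,"ry": 0,"rz": 0,"fingers": -1},{"dx": 0,"dy": 0,"dz": -8,"rx": 0,"ry": 0,"rz": 0,"fingers": 0},{"dx": 0,"dy": 0,"dz": 0,"rx": 0,"ry": 0,"rz": 0,"fingers": 1},{"dx": 0,"dy": 0,"dz": 0,"rx": 0,"ry": 0,"rz": 0,"fingers": 1},{"dx": 0,"dy": 0,"dz": 0,"rx": 0,"ry": 0,"rz": 0,"fingers": 1},{"dx": 0,"dy": 0,"dz": 0,"rx": 0,"ry": 0,"rz": 0,"fingers": 1}]' --newtons 70

```text
clock: 4.65
tcp_pos: [0.4583, 0.2982, 0.2138]
orientation: [0.002, -0.106, 0.994, 0.001]
wrist_force: [0.0, -0.3, 4.4]
finger_gap: 0.0226
```

Call:
servo_tool --deltas '[{"dx": 0,"dy": 0,"dz": 0,"rx": 0,"ry": 0,"rz": 0,"fingers": 1},{"dx": 0,"dy": 0,"dz": 0,"rx": 0,"ry": 0,"rz": 0,"fingers": 1}]'

```text
clock: 4.85
tcp_pos: [0.4583, 0.2982, 0.2138]
orientation: [0.002, -0.106, 0.994, 0.001]
wrist_force: [0.5, -0.1, 6.6]
finger_gap: 0.0225
```

Run:
```python
from h import *
r=shot('scene','s1'); a=r['img'][90:250,280:420,::-1]
cv2.imwrite('pics/s1c.png',cv2.resize(a,None,fx=3.5,fy=3.5,interpolation=cv2.INTER_CUBIC))
st=env.get_state();print(st['clock'],st['tcp_pos'],st['wrist_force'],st['ft_torque'],st['finger_gap'])
```

```text
4.9 [0.4582437  0.29816842 0.21374165] [-0.11014036 -0.25387058  6.03373972] [-0.09048077  0.06354857  0.01656147] 0.022720462924530376
```

View pics/s1c.png

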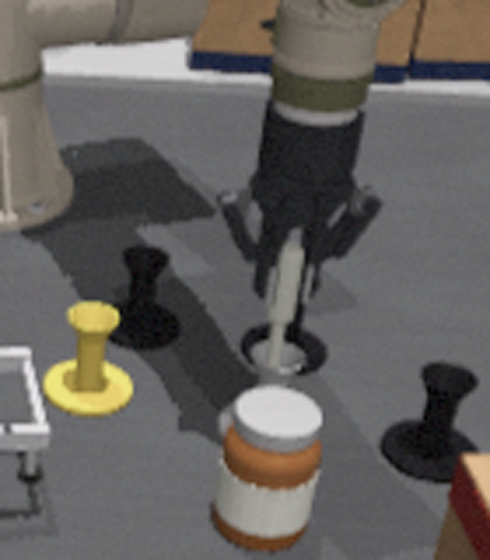

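Call:
servo_tool --deltas '[{"dx": 0,"dy": 0,"dz": 15,"rx": 0,"ry": 0,"rz": 0,"fingers": 1},{"dx": 0,"dy": 0,"dz": 30,"rx": 0,"ry": 0,"rz": 0,"fingers": 1},{"dx": 0,"dy": 0,"dz": 40,"rx": 0,"ry": 0,"rz": 0,"fingers": 1},{"dx": 0,"dy": 0,"dz": 40,"rx": 0,"ry": 0,"rz": 0,"fingers": 1},{"dx": 0,"dy": 0,"dz": 40,"rx": 0,"ry": 0,"rz": 0,"fingers": 1},{"dx": 0,"dy": 0,"dz": 40,"rx": 0,"ry": 0,"rz": 0,"fingers": 1},{"dx": 0,"dy": 0,"dz": 10,"rx": 0,"ry": 0,"rz": 0,"fingers": 1}]'

```text
clock: 5.6
tcp_pos: [0.4578, 0.298, 0.4321]
orientation: [0.004, -0.106, 0.994, 0.001]
wrist_force: [0.2, 0.5, -1.4]
finger_gap: 0.0221
```

Run:
```python
from h import *
r=shot('scene','s2'); t=shot('top','t2')
a=cv2.resize(r['img'][50:250,270:420,::-1],None,fx=3,fy=3,interpolation=cv2.INTER_CUBIC)
cv2.imwrite('pics/s2c.png',a)
st=env.get_state();p=st['tcp_pos'];print(st['clock'],p,st['orientation'],st['wrist_force'],st['ft_torque'],st['finger_gap'])
for z in (0,-.054,-.09,-.2038): print(z,(w2pix(r,p+[0,0,z])-[270,50])*3)
t=read_camera('top')
for x,y in [(588,110),(616,103),(638,125),(630,152),(599,159),(581,136),(610,132)]: print(((pix2w(t,125+x/3,130+y/3,.099)[:2]-[.608,-.181])*1000).round(0))
```

```text
5.7 [0.45779574 0.29801037 0.42886617] [ 2.00583709e-03 -1.06404226e-01  9.94320713e-01  6.61155720e-04] [-0.16663893  0.20277036 -0.3183601 ] [0.01589272 0.01941104 0.00320158] 0.022621078696841927
0 [322.38983371  86.30775517]
-0.054 [311.63736096 147.80903689]
-0.09 [304.8263185  186.76638657]
-0.2038 [284.97606714 300.30454002]
[20. 19.]
[26. -7.]
[  5. -26.]
[-20. -18.]
[-26.  10.]
[-4. 26.]
[-1. -1.]
```

View pics/s2c.png

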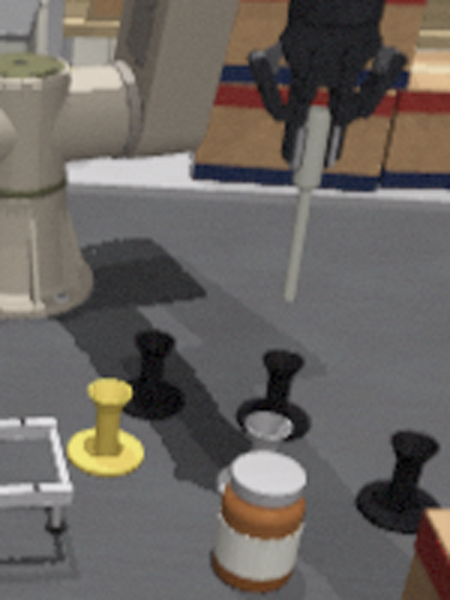

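Call:
servo_tool --deltas '[{"dx": 6,"dy": -17,"dz": 0,"rx": 0,"ry": 0,"rz": 0,"fingers": 1},{"dx": 13,"dy": -34,"dz": 0,"rx": 0,"ry": 0,"rz": 0,"fingers": 1},{"dx": 13,"dy": -34,"dz": 0,"rx": 0,"ry": 0,"rz": 0,"fingers": 1},{"dx": 13,"dy": -34,"dz": 0,"rx": 0,"ry": 0,"rz": 0,"fingers": 1},{"dx": 13,"dy": -34,"dz": 0,"rx": 0,"ry": 0,"rz": 0,"fingers": 1},{"dx": 13,"dy": -34,"dz": 0,"rx": 0,"ry": 0,"rz": 0,"fingers": 1},{"dx": 13,"dy": -34,"dz": 0,"rx": 0,"ry": 0,"rz": 0,"fingers": 1},{"dx": 13,"dy": -34,"dz": 0,"rx": 0,"ry": 0,"rz": 0,"fingers": 1}]'

```text
clock: 6.55
tcp_pos: [0.554, 0.0413, 0.4242]
orientation: [-0.002, -0.106, 0.994, 0.0]
wrist_force: [0.6, 0.7, -0.6]
finger_gap: 0.0224
```

Call:
servo_tool --deltas '[{"dx": 13,"dy": -34,"dz": 0,"rx": 0,"ry": 0,"rz": 0,"fingers": 1},{"dx": 13,"dy": -34,"dz": 0,"rx": 0,"ry": 0,"rz": 0,"fingers": 1},{"dx": 13,"dy": -34,"dz": 0,"rx": 0,"ry": 0,"rz": 0,"fingers": 1},{"dx": 13,"dy": -34,"dz": 0,"rx": 0,"ry": 0,"rz": 0,"fingers": 1},{"dx": 13,"dy": -34,"dz": 0,"rx": 0,"ry": 0,"rz": 0,"fingers": 1},{"dx": 13,"dy": -33,"dz": 0,"rx": 0,"ry": 0,"rz": 0,"fingers": 1},{"dx": 6,"dy": -16,"dz": 0,"rx": 0,"ry": 0,"rz": 0,"fingers": 1},{"dx": 0,"dy": 0,"dz": -20,"rx": 0,"ry": 0,"rz": 0,"fingers": 1}]'

```text
clock: 7.35
tcp_pos: [0.6392, -0.1795, 0.4049]
orientation: [-0.0, -0.105, 0.995, -0.0]
wrist_force: [0.5, 0.8, -0.8]
finger_gap: 0.0229
```

Run:
```python
from h import *
r=shot('scene','s3')
a=cv2.resize(r['img'][80:260,140:300,::-1],None,fx=3.3,fy=3.3,interpolation=cv2.INTER_CUBIC)
cv2.imwrite('pics/s3c.png',a)
st=env.get_state();p=st['tcp_pos'];print(st['clock'],p,st['orientation'],st['wrist_force'],st['ft_torque'],st['finger_gap'])
for z in (-.054,-.2038): print(z,(w2pix(r,p+[0,0,z])-[140,80])*3.3)
print((w2pix(r,[.608,-.181,.183])-[140,80])*3.3)
```

```text
7.4 [ 0.63815846 -0.17788515  0.39996202] [-0.00356648 -0.1052776   0.9944346   0.00193188] [ 0.31280812 -0.15213302 -4.08246293] [0.01387357 0.03979576 0.04524375] 0.02244591732712752
-0.054 [128.29805951 159.03077183]
-0.2038 [150.82827443 331.90746498]
[159.67242033 325.81457398]
```

View pics/s3c.png

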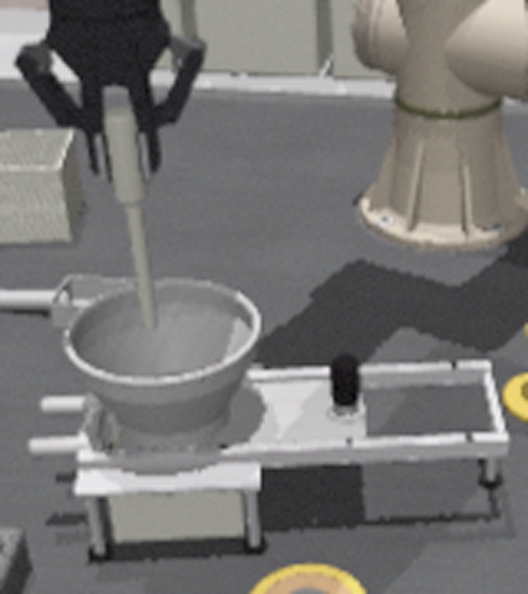

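The rod hangs straight: its tip is at (150,327) in the crop, against (151,332) predicted, and it's inside the mouth. Lowering it into the gap between the sweets.

Call:
servo_tool --deltas '[{"dx": 1,"dy": 2,"dz": -15,"rx": 0,"ry": 0,"rz": 0,"fingers": 1},{"dx": 0,"dy": 2,"dz": -20,"rx": 0,"ry": 0,"rz": 0,"fingers": 1},{"dx": 0,"dy": 0,"dz": -20,"rx": 0,"ry": 0,"rz": 0,"fingers": 1},{"dx": 0,"dy": 0,"dz": -10,"rx": 0,"ry": 0,"rz": 0,"fingers": 1},{"dx": 0,"dy": 0,"dz": -10,"rx": 0,"ry": 0,"rz": 0,"fingers": 1},{"dx": 0,"dy": 0,"dz": -8,"rx": 0,"ry": 0,"rz": 0,"fingers": 1},{"dx": 0,"dy": 0,"dz": -8,"rx": 0,"ry": 0,"rz": 0,"fingers": 1},{"dx": 0,"dy": 0,"dz": -5,"rx": 0,"ry": 0,"rz": 0,"fingers": 1}]'

```text
clock: 8.2
tcp_pos: [0.6393, -0.1722, 0.3104]
orientation: [-0.0, -0.106, 0.994, 0.0]
wrist_force: [0.4, -0.5, -0.9]
finger_gap: 0.0227
```

Call:
servo_tool --deltas '[{"dx": 0,"dy": 0,"dz": -2,"rx": 0,"ry": 0,"rz": 0,"fingers": 1},{"dx": 0,"dy": 0,"dz": 0,"rx": 0,"ry": 0,"rz": 0,"fingers": 1}]'

```text
clock: 8.4
tcp_pos: [0.6393, -0.1723, 0.3089]
orientation: [-0.0, -0.106, 0.994, 0.0]
wrist_force: [-0.7, -0.0, -0.6]
finger_gap: 0.0227
```

Call:
servo_tool --deltas '[{"dx": 0,"dy": 0,"dz": -4,"rx": 0,"ry": 0,"rz": 0,"fingers": 1},{"dx": 0,"dy": 0,"dz": -4,"rx": 0,"ry": 0,"rz": 0,"fingers": 1},{"dx": 0,"dy": 0,"dz": -4,"rx": 0,"ry": 0,"rz": 0,"fingers": 1},{"dx": 0,"dy": 0,"dz": 0,"rx": 0,"ry": 0,"rz": 0,"fingers": 1}]'

```text
clock: 8.8
tcp_pos: [0.639, -0.1722, 0.2961]
orientation: [-0.001, -0.106, 0.994, 0.0]
wrist_force: [0.5, -0.4, 0.1]
finger_gap: 0.0223
```

Run:
```python
from h import *
print(env.get_state()['wrist_force'])
a0=np.degrees(np.arctan2(8.7,31.3));R0=32.5
R=25;ang=a0+np.arange(0,25)*15
p=np.c_[np.cos(np.radians(ang)),np.sin(np.radians(ang))]*R
print(np.diff(p,axis=0).round(1).tolist(), (p[0]-[31.3,8.7]).round(1))
```

```text
[ 0.53902668 -0.36774202  0.07364969]
[[-2.6, 6.0], [-4.0, 5.1], [-5.2, 3.9], [-6.1, 2.4], [-6.5, 0.8], [-6.5, -0.9], [-6.0, -2.6], [-5.1, -4.0], [-3.9, -5.2], [-2.4, -6.1], [-0.8, -6.5], [0.9, -6.5], [2.6, -6.0], [4.0, -5.1], [5.2, -3.9], [6.1, -2.4], [6.5, -0.8], [6.5, 0.9], [6.0, 2.6], [5.1, 4.0], [3.9, 5.2], [2.4, 6.1], [0.8, 6.5], [-0.9, 6.5]] [-7.2 -2. ]
```

Call:
servo_tool --deltas '[{"dx": -5.0,"dy": 5.3,"dz": 0,"rx": 0,"ry": 0,"rz": 0,"fingers": 1},{"dx": -6.4,"dy": 4.4,"dz": 0,"rx": 0,"ry": 0,"rz": 0,"fingers": 1},{"dx": -7.6,"dy": 3.3,"dz": 0,"rx": 0,"ry": 0,"rz": 0,"fingers": 1},{"dx": -6.1,"dy": 2.4,"dz": 0,"rx": 0,"ry": 0,"rz": 0,"fingers": 1},{"dx": -6.5,"dy": 0.8,"dz": 0,"rx": 0,"ry": 0,"rz": 0,"fingers": 1},{"dx": -6.5,"dy": -0.9,"dz": 0,"rx": 0,"ry": 0,"rz": 0,"fingers": 1},{"dx": -6.0,"dy": -2.6,"dz": 0,"rx": 0,"ry": 0,"rz": 0,"fingers": 1},{"dx": -5.1,"dy": -4.0,"dz": 0,"rx": 0,"ry": 0,"rz": 0,"fingers": 1}]'

```text
clock: 9.6
tcp_pos: [0.5911, -0.1647, 0.2985]
orientation: [0.003, -0.106, 0.994, -0.002]
wrist_force: [5.9, -1.5, -1.0]
finger_gap: 0.0225
```

Call:
servo_tool --deltas '[{"dx": -3.9,"dy": -5.2,"dz": 0,"rx": 0,"ry": 0,"rz": 0,"fingers": 1},{"dx": -2.4,"dy": -6.1,"dz": 0,"rx": 0,"ry": 0,"rz": 0,"fingers": 1},{"dx": -0.8,"dy": -6.5,"dz": 0,"rx": 0,"ry": 0,"rz": 0,"fingers": 1},{"dx": 0.9,"dy": -6.5,"dz": 0,"rx": 0,"ry": 0,"rz": 0,"fingers": 1},{"dx": 2.6,"dy": -6.0,"dz": 0,"rx": 0,"ry": 0,"rz": 0,"fingers": 1},{"dx": 4.0,"dy": -5.1,"dz": 0,"rx": 0,"ry": 0,"rz": 0,"fingers": 1},{"dx": 5.2,"dy": -3.9,"dz": 0,"rx": 0,"ry": 0,"rz": 0,"fingers": 1},{"dx": 6.1,"dy": -2.4,"dz": 0,"rx": 0,"ry": 0,"rz": 0,"fingers": 1}]'

```text
clock: 10.4
tcp_pos: [0.6009, -0.202, 0.2961]
orientation: [-0.001, -0.107, 0.994, 0.005]
wrist_force: [2.5, 10.0, 2.8]
finger_gap: 0.0224
```

Call:
servo_tool --deltas '[{"dx": 6.5,"dy": -0.8,"dz": 0,"rx": 0,"ry": 0,"rz": 0,"fingers": 1},{"dx": 6.5,"dy": 0.9,"dz": 0,"rx": 0,"ry": 0,"rz": 0,"fingers": 1},{"dx": 6.0,"dy": 2.6,"dz": 0,"rx": 0,"ry": 0,"rz": 0,"fingers": 1},{"dx": 5.1,"dy": 4.0,"dz": 0,"rx": 0,"ry": 0,"rz": 0,"fingers": 1},{"dx": 3.9,"dy": 5.2,"dz": 0,"rx": 0,"ry": 0,"rz": 0,"fingers": 1},{"dx": 2.4,"dy": 6.1,"dz": 0,"rx": 0,"ry": 0,"rz": 0,"fingers": 1},{"dx": 0.8,"dy": 6.5,"dz": 0,"rx": 0,"ry": 0,"rz": 0,"fingers": 1},{"dx": -0.9,"dy": 6.5,"dz": 0,"rx": 0,"ry": 0,"rz": 0,"fingers": 1}]'

```text
clock: 11.2
tcp_pos: [0.6307, -0.1745, 0.2957]
orientation: [-0.003, -0.106, 0.994, -0.0]
wrist_force: [-4.9, -0.8, -0.6]
finger_gap: 0.0225
```

Run:
```python
from h import *
r=shot('scene','s4')
a=cv2.resize(r['img'][80:260,140:300,::-1],None,fx=3.3,fy=3.3,interpolation=cv2.INTER_CUBIC)
cv2.imwrite('pics/s4c.png',a)
st=env.get_state();p=st['tcp_pos'];print(st['clock'],p,st['orientation'],st['wrist_force'],st['ft_torque'])
for z in (-.054,-.1,-.2038): print(z,(w2pix(r,p+[0,0,z])-[140,80])*3.3)
```

```text
11.25 [ 0.6305342  -0.17337225  0.29609817] [-2.25460269e-03 -1.06460214e-01  9.94314370e-01  2.71789384e-04] [-5.98582425 -0.1901175  -0.34986747] [-0.30175812  1.87365305  0.00938352]
-0.054 [152.80376165 277.62447132]
-0.1 [159.0522269  327.35379038]
-0.2038 [172.0369212  430.69436744]
```

View pics/s4c.png

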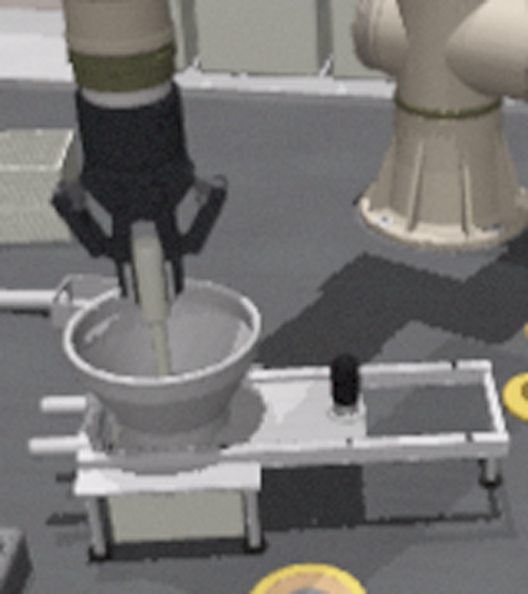

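Call:
servo_tool --deltas '[{"dx": -2.6,"dy": 6.0,"dz": 0,"rx": 0,"ry": 0,"rz": 0,"fingers": 1},{"dx": -4.0,"dy": 5.1,"dz": 0,"rx": 0,"ry": 0,"rz": 0,"fingers": 1},{"dx": -5.2,"dy": 3.9,"dz": 0,"rx": 0,"ry": 0,"rz": 0,"fingers": 1},{"dx": -6.1,"dy": 2.4,"dz": 0,"rx": 0,"ry": 0,"rz": 0,"fingers": 1},{"dx": -6.5,"dy": 0.8,"dz": 0,"rx": 0,"ry": 0,"rz": 0,"fingers": 1},{"dx": -6.5,"dy": -0.9,"dz": 0,"rx": 0,"ry": 0,"rz": 0,"fingers": 1},{"dx": -6.0,"dy": -2.6,"dz": 0,"rx": 0,"ry": 0,"rz": 0,"fingers": 1},{"dx": -5.1,"dy": -4.0,"dz": 0,"rx": 0,"ry": 0,"rz": 0,"fingers": 1}]' --newtons 110

```text
clock: 12.05
tcp_pos: [0.5919, -0.1659, 0.2988]
orientation: [0.003, -0.106, 0.994, -0.003]
wrist_force: [4.0, -5.6, -0.2]
finger_gap: 0.0219
```

Call:
servo_tool --deltas '[{"dx": -3.9,"dy": -5.2,"dz": 0,"rx": 0,"ry": 0,"rz": 0,"fingers": 1},{"dx": -2.4,"dy": -6.1,"dz": 0,"rx": 0,"ry": 0,"rz": 0,"fingers": 1},{"dx": -0.8,"dy": -6.5,"dz": 0,"rx": 0,"ry": 0,"rz": 0,"fingers": 1},{"dx": 0.9,"dy": -6.5,"dz": 0,"rx": 0,"ry": 0,"rz": 0,"fingers": 1},{"dx": 2.6,"dy": -6.0,"dz": 0,"rx": 0,"ry": 0,"rz": 0,"fingers": 1},{"dx": 4.0,"dy": -5.1,"dz": 0,"rx": 0,"ry": 0,"rz": 0,"fingers": 1},{"dx": 5.2,"dy": -3.9,"dz": 0,"rx": 0,"ry": 0,"rz": 0,"fingers": 1},{"dx": 6.1,"dy": -2.4,"dz": 0,"rx": 0,"ry": 0,"rz": 0,"fingers": 1}]'

```text
clock: 12.85
tcp_pos: [0.602, -0.2019, 0.2969]
orientation: [0.001, -0.107, 0.994, 0.005]
wrist_force: [-0.5, 12.0, 2.8]
finger_gap: 0.0222
```

Call:
servo_tool --deltas '[{"dx": 6.5,"dy": -0.8,"dz": 0,"rx": 0,"ry": 0,"rz": 0,"fingers": 1},{"dx": 6.5,"dy": 0.9,"dz": 0,"rx": 0,"ry": 0,"rz": 0,"fingers": 1},{"dx": 6.0,"dy": 2.6,"dz": 0,"rx": 0,"ry": 0,"rz": 0,"fingers": 1},{"dx": 5.1,"dy": 4.0,"dz": 0,"rx": 0,"ry": 0,"rz": 0,"fingers": 1},{"dx": 3.9,"dy": 5.2,"dz": 0,"rx": 0,"ry": 0,"rz": 0,"fingers": 1},{"dx": 2.4,"dy": 6.1,"dz": 0,"rx": 0,"ry": 0,"rz": 0,"fingers": 1},{"dx": 0.8,"dy": 6.5,"dz": 0,"rx": 0,"ry": 0,"rz": 0,"fingers": 1},{"dx": -0.9,"dy": 6.5,"dz": 0,"rx": 0,"ry": 0,"rz": 0,"fingers": 1}]'

```text
clock: 13.65
tcp_pos: [0.6296, -0.1735, 0.2953]
orientation: [-0.003, -0.106, 0.994, 0.001]
wrist_force: [-3.9, -1.5, -0.9]
finger_gap: 0.0215
```

Call:
servo_tool --deltas '[{"dx": -2.6,"dy": 6.0,"dz": 0,"rx": 0,"ry": 0,"rz": 0,"fingers": 1},{"dx": -4.0,"dy": 5.1,"dz": 0,"rx": 0,"ry": 0,"rz": 0,"fingers": 1},{"dx": -5.2,"dy": 3.9,"dz": 0,"rx": 0,"ry": 0,"rz": 0,"fingers": 1},{"dx": -6.1,"dy": 2.4,"dz": 0,"rx": 0,"ry": 0,"rz": 0,"fingers": 1},{"dx": -6.5,"dy": 0.8,"dz": 0,"rx": 0,"ry": 0,"rz": 0,"fingers": 1},{"dx": -6.5,"dy": -0.9,"dz": 0,"rx": 0,"ry": 0,"rz": 0,"fingers": 1},{"dx": -6.0,"dy": -2.6,"dz": 0,"rx": 0,"ry": 0,"rz": 0,"fingers": 1},{"dx": -5.1,"dy": -4.0,"dz": 0,"rx": 0,"ry": 0,"rz": 0,"fingers": 1}]'

```text
clock: 14.45
tcp_pos: [0.591, -0.1639, 0.2976]
orientation: [0.002, -0.107, 0.994, -0.0]
wrist_force: [5.7, -1.3, -1.1]
finger_gap: 0.0218
```

Call:
servo_tool --deltas '[{"dx": -3.9,"dy": -5.2,"dz": 0,"rx": 0,"ry": 0,"rz": 0,"fingers": 1},{"dx": -2.4,"dy": -6.1,"dz": 0,"rx": 0,"ry": 0,"rz": 0,"fingers": 1},{"dx": -0.8,"dy": -6.5,"dz": 0,"rx": 0,"ry": 0,"rz": 0,"fingers": 1},{"dx": 0.9,"dy": -6.5,"dz": 0,"rx": 0,"ry": 0,"rz": 0,"fingers": 1},{"dx": 2.6,"dy": -6.0,"dz": 0,"rx": 0,"ry": 0,"rz": 0,"fingers": 1},{"dx": 4.0,"dy": -5.1,"dz": 0,"rx": 0,"ry": 0,"rz": 0,"fingers": 1},{"dx": 5.2,"dy": -3.9,"dz": 0,"rx": 0,"ry": 0,"rz": 0,"fingers": 1},{"dx": 6.1,"dy": -2.4,"dz": 0,"rx": 0,"ry": 0,"rz": 0,"fingers": 1}]'

```text
clock: 15.25
tcp_pos: [0.6008, -0.2012, 0.2964]
orientation: [-0.0, -0.107, 0.994, 0.006]
wrist_force: [0.6, 13.9, 3.0]
finger_gap: 0.0218
```

Call:
servo_tool --deltas '[{"dx": 6.5,"dy": -0.8,"dz": 0,"rx": 0,"ry": 0,"rz": 0,"fingers": 1},{"dx": 6.5,"dy": 0.9,"dz": 0,"rx": 0,"ry": 0,"rz": 0,"fingers": 1},{"dx": 6.0,"dy": 2.6,"dz": 0,"rx": 0,"ry": 0,"rz": 0,"fingers": 1},{"dx": 5.1,"dy": 4.0,"dz": 0,"rx": 0,"ry": 0,"rz": 0,"fingers": 1},{"dx": 3.9,"dy": 5.2,"dz": 0,"rx": 0,"ry": 0,"rz": 0,"fingers": 1},{"dx": 2.4,"dy": 6.1,"dz": 0,"rx": 0,"ry": 0,"rz": 0,"fingers": 1},{"dx": 0.8,"dy": 6.5,"dz": 0,"rx": 0,"ry": 0,"rz": 0,"fingers": 1},{"dx": -0.9,"dy": 6.5,"dz": 0,"rx": 0,"ry": 0,"rz": 0,"fingers": 1}]'

```text
clock: 16.05
tcp_pos: [0.6288, -0.1748, 0.2952]
orientation: [-0.005, -0.106, 0.994, -0.0]
wrist_force: [-8.3, -2.4, -0.3]
finger_gap: 0.0216
```

Call:
servo_tool --deltas '[{"dx": -2.6,"dy": 6.0,"dz": 0,"rx": 0,"ry": 0,"rz": 0,"fingers": 1},{"dx": -4.0,"dy": 5.1,"dz": 0,"rx": 0,"ry": 0,"rz": 0,"fingers": 1},{"dx": -5.2,"dy": 3.9,"dz": 0,"rx": 0,"ry": 0,"rz": 0,"fingers": 1},{"dx": -6.1,"dy": 2.4,"dz": 0,"rx": 0,"ry": 0,"rz": 0,"fingers": 1},{"dx": -6.5,"dy": 0.8,"dz": 0,"rx": 0,"ry": 0,"rz": 0,"fingers": 1},{"dx": -6.5,"dy": -0.9,"dz": 0,"rx": 0,"ry": 0,"rz": 0,"fingers": 1},{"dx": 0,"dy": 0,"dz": 0,"rx": 0,"ry": 0,"rz": 0,"fingers": 1},{"dx": 0,"dy": 0,"dz": 0,"rx": 0,"ry": 0,"rz": 0,"fingers": 1}]'

```text
clock: 16.85
tcp_pos: [0.602, -0.1597, 0.2985]
orientation: [0.002, -0.106, 0.994, -0.004]
wrist_force: [1.0, -6.7, -1.1]
finger_gap: 0.022
```

Call:
servo_tool --deltas '[{"dx": 3,"dy": -6,"dz": 8,"rx": 0,"ry": 0,"rz": 0,"fingers": 1},{"dx": 3,"dy": -6,"dz": 15,"rx": 0,"ry": 0,"rz": 0,"fingers": 1},{"dx": 0,"dy": 0,"dz": 25,"rx": 0,"ry": 0,"rz": 0,"fingers": 1},{"dx": 0,"dy": 0,"dz": 30,"rx": 0,"ry": 0,"rz": 0,"fingers": 1},{"dx": 0,"dy": 0,"dz": 30,"rx": 0,"ry": 0,"rz": 0,"fingers": 1},{"dx": 0,"dy": 0,"dz": 26,"rx": 0,"ry": 0,"rz": 0,"fingers": 1},{"dx": 0,"dy": 0,"dz": 0,"rx": 0,"ry": 0,"rz": 0,"fingers": 1}]'

```text
clock: 17.55
tcp_pos: [0.6077, -0.1692, 0.4356]
orientation: [0.004, -0.106, 0.994, -0.002]
wrist_force: [1.0, 0.6, 0.6]
finger_gap: 0.0217
```

Call:
servo_tool --deltas '[{"dx": -5,"dy": 16,"dz": 0,"rx": 0,"ry": 0,"rz": 0,"fingers": 1},{"dx": -11,"dy": 34,"dz": 0,"rx": 0,"ry": 0,"rz": 0,"fingers": 1},{"dx": -11,"dy": 34,"dz": 0,"rx": 0,"ry": 0,"rz": 0,"fingers": 1},{"dx": -11,"dy": 34,"dz": 0,"rx": 0,"ry": 0,"rz": 0,"fingers": 1},{"dx": -11,"dy": 34,"dz": 0,"rx": 0,"ry": 0,"rz": 0,"fingers": 1},{"dx": -11,"dy": 34,"dz": 0,"rx": 0,"ry": 0,"rz": 0,"fingers": 1},{"dx": -11,"dy": 34,"dz": 0,"rx": 0,"ry": 0,"rz": 0,"fingers": 1},{"dx": -11,"dy": 34,"dz": 0,"rx": 0,"ry": 0,"rz": 0,"fingers": 1}]'

```text
clock: 18.35
tcp_pos: [0.5242, 0.0863, 0.4301]
orientation: [-0.0, -0.106, 0.994, 0.0]
wrist_force: [0.4, 0.7, -0.1]
finger_gap: 0.0219
```

Call:
servo_tool --deltas '[{"dx": -11,"dy": 34,"dz": 0,"rx": 0,"ry": 0,"rz": 0,"fingers": 1},{"dx": -11,"dy": 34,"dz": 0,"rx": 0,"ry": 0,"rz": 0,"fingers": 1},{"dx": -11,"dy": 34,"dz": 0,"rx": 0,"ry": 0,"rz": 0,"fingers": 1},{"dx": -11,"dy": 34,"dz": 0,"rx": 0,"ry": 0,"rz": 0,"fingers": 1},{"dx": -11,"dy": 34,"dz": 0,"rx": 0,"ry": 0,"rz": 0,"fingers": 1},{"dx": -10,"dy": 28,"dz": 0,"rx": 0,"ry": 0,"rz": 0,"fingers": 1},{"dx": -3,"dy": 15,"dz": 0,"rx": 0,"ry": 0,"rz": 0,"fingers": 1},{"dx": 0,"dy": 0,"dz": 0,"rx": 0,"ry": 0,"rz": 0,"fingers": 1}]'

```text
clock: 19.15
tcp_pos: [0.4565, 0.2994, 0.4302]
orientation: [-0.0, -0.108, 0.994, 0.0]
wrist_force: [-0.5, -0.7, -1.3]
finger_gap: 0.0217
```

Run:
```python
from h import *
r=shot('scene','s5'); t=shot('top','t5')
a=cv2.resize(r['img'][50:250,270:420,::-1],None,fx=3,fy=3,interpolation=cv2.INTER_CUBIC)
b=cv2.resize(t['img'][120:250,120:260,::-1],(390,362),interpolation=cv2.INTER_CUBIC)
c=np.zeros((600,790,3),np.uint8);c[:,:450]=a[:600,:450];
d=cv2.resize(t['img'][130:240,260:380,::-1],(340,300),interpolation=cv2.INTER_CUBIC);c[300:,450:]=d
c[:300,450:]=cv2.resize(t['img'][170:290,95:231,::-1],(340,300),interpolation=cv2.INTER_CUBIC)
cv2.imwrite('pics/s5c.png',c)
st=env.get_state();p=st['tcp_pos'];print(st['clock'],p,st['orientation'],st['wrist_force'],st['ft_torque'],st['finger_gap'])
for z in (0,-.054,-.09,-.2038): print(z,(w2pix(r,p+[0,0,z])-[270,50])*3, (w2pix(t,p+[0,0,z])-[95,170])*2.5+[450,0])
```

```text
19.25 [0.45729703 0.29767537 0.43043062] [-2.15930679e-04 -1.06531327e-01  9.94309284e-01 -2.77074662e-04] [-0.31786831  0.36413123 -0.38831074] [-0.05856765  0.00509676  0.0589984 ] 0.021978045840906894
0 [322.2298815   84.27509805] [496.06223577 131.33474095]
-0.054 [311.47771229 145.86461912] [516.79782038 135.09661536]
-0.09 [304.66701122 184.87700899] [529.39102187 137.38128895]
-0.2038 [284.81841445 298.57179422] [563.8981622  143.64161537]
```

View pics/s5c.png

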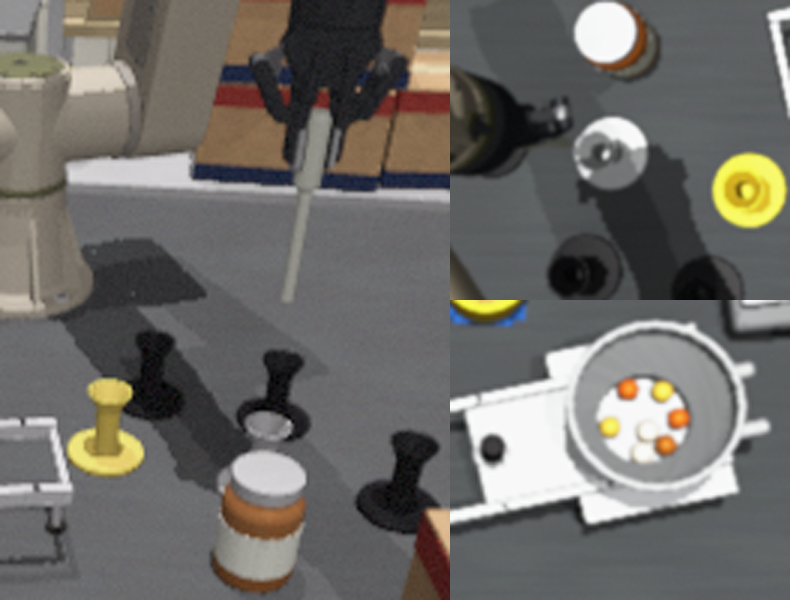

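Run:
```python
from h import *
a=cv2.imread('pics/t2.png');b=cv2.imread('pics/t5.png')
A=cv2.resize(a[195:250,90:170],None,fx=4.9,fy=4.9,interpolation=cv2.INTER_CUBIC);B=cv2.resize(b[195:250,90:170],None,fx=4.9,fy=4.9,interpolation=cv2.INTER_CUBIC)
a=cv2.imread('pics/s2.png');b=cv2.imread('pics/s5.png')
C=cv2.resize(a[80:155,340:420],(392,320),interpolation=cv2.INTER_CUBIC);D=cv2.resize(b[80:155,340:420],(392,320),interpolation=cv2.INTER_CUBIC)
cv2.imwrite('pics/cmp.png',np.vstack([np.hstack([A,B]),np.hstack([C,D])]))
t=read_camera('top'); p=env.get_state()['tcp_pos']; print((w2pix(t,p+[0,0,-.2038])-[90,195])*4.9)
for d in cut_out('rod_tip','top'): print(d['confidence'],d['extent'])
```

```text
[248.43288686 158.62167017]
0.53 [119.5, 220.0, 143.7, 232.6]
```

View pics/cmp.png

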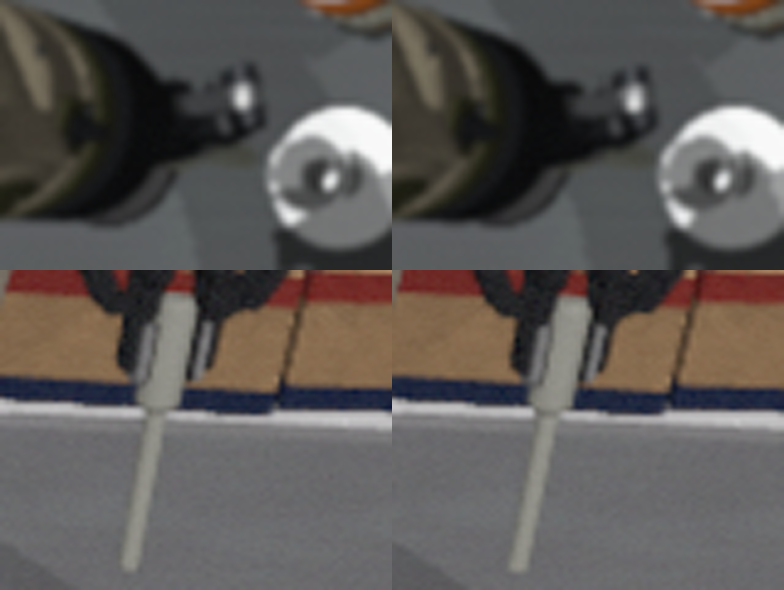

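The rod sits in the grip exactly as it did when first lifted, and the top view shows the seven sweets redistributed. Lowering it back into the stand.

Call:
servo_tool --deltas '[{"dx": 1,"dy": 0,"dz": -20,"rx": 0,"ry": 0,"rz": 0,"fingers": 1},{"dx": 0,"dy": 0,"dz": -35,"rx": 0,"ry": 0,"rz": 0,"fingers": 1},{"dx": 0,"dy": 0,"dz": -35,"rx": 0,"ry": 0,"rz": 0,"fingers": 1},{"dx": 0,"dy": 0,"dz": -25,"rx": 0,"ry": 0,"rz": 0,"fingers": 1},{"dx": 0,"dy": 0,"dz": -15,"rx": 0,"ry": 0,"rz": 0,"fingers": 1},{"dx": 0,"dy": 0,"dz": -10,"rx": 0,"ry": 0,"rz": 0,"fingers": 1},{"dx": 0,"dy": 0,"dz": -10,"rx": 0,"ry": 0,"rz": 0,"fingers": 1},{"dx": 0,"dy": 0,"dz": 0,"rx": 0,"ry": 0,"rz": 0,"fingers": 1}]'

```text
clock: 20.15
tcp_pos: [0.4582, 0.2974, 0.28]
orientation: [-0.001, -0.106, 0.994, -0.0]
wrist_force: [-0.2, 0.2, -0.5]
finger_gap: 0.0216
```

Call:
servo_tool --deltas '[{"dx": 0,"dy": 0,"dz": -10,"rx": 0,"ry": 0,"rz": 0,"fingers": 1},{"dx": 0,"dy": 0,"dz": -10,"rx": 0,"ry": 0,"rz": 0,"fingers": 1},{"dx": 0,"dy": 0,"dz": -10,"rx": 0,"ry": 0,"rz": 0,"fingers": 1},{"dx": 0,"dy": 0,"dz": -10,"rx": 0,"ry": 0,"rz": 0,"fingers": 1},{"dx": 0,"dy": 0,"dz": 0,"rx": 0,"ry": 0,"rz": 0,"fingers": 1}]'

```text
clock: 20.65
tcp_pos: [0.4576, 0.2986, 0.2392]
orientation: [-0.001, -0.107, 0.994, 0.001]
wrist_force: [0.1, 4.8, -4.3]
finger_gap: 0.0218
```

Call:
servo_tool --deltas '[{"dx": 0,"dy": 2,"dz": -6,"rx": 0,"ry": 0,"rz": 0,"fingers": 1},{"dx": 0,"dy": 1,"dz": -6,"rx": 0,"ry": 0,"rz": 0,"fingers": 1},{"dx": 0,"dy": 0,"dz": -6,"rx": 0,"ry": 0,"rz": 0,"fingers": 1},{"dx": 0,"dy": 0,"dz": -4,"rx": 0,"ry": 0,"rz": 0,"fingers": 1},{"dx": 0,"dy": 0,"dz": 0,"rx": 0,"ry": 0,"rz": 0,"fingers": 1}]'

```text
clock: 21.15
tcp_pos: [0.4579, 0.3006, 0.218]
orientation: [-0.001, -0.106, 0.994, -0.0]
wrist_force: [-0.8, 0.1, -1.3]
finger_gap: 0.0217
```

Call:
servo_tool --deltas '[{"dx": 0,"dy": 0,"dz": -3,"rx": 0,"ry": 0,"rz": 0,"fingers": 1},{"dx": 0,"dy": 0,"dz": 0,"rx": 0,"ry": 0,"rz": 0,"fingers": 0.3},{"dx": 0,"dy": 0,"dz": 0,"rx": 0,"ry": 0,"rz": 0,"fingers": -0.5},{"dx": 0,"dy": 0,"dz": 0,"rx": 0,"ry": 0,"rz": 0,"fingers": -1},{"dx": 0,"dy": 0,"dz": 0,"rx": 0,"ry": 0,"rz": 0,"fingers": -1},{"dx": 0,"dy": 0,"dz": 0,"rx": 0,"ry": 0,"rz": 0,"fingers": -1}]'

```text
clock: 21.75
tcp_pos: [0.4583, 0.3011, 0.2161]
orientation: [0.0, -0.106, 0.994, 0.0]
wrist_force: [-0.3, 0.8, -0.2]
finger_gap: 0.0846
```

Call:
servo_tool --deltas '[{"dx": 0,"dy": 0,"dz": 25,"rx": 0,"ry": 0,"rz": 0,"fingers": -1},{"dx": 0,"dy": 0,"dz": 40,"rx": 0,"ry": 0,"rz": 0,"fingers": -1},{"dx": 0,"dy": 0,"dz": 35,"rx": 0,"ry": 0,"rz": 0,"fingers": -1},{"dx": 0,"dy": 0,"dz": 0,"rx": 0,"ry": 0,"rz": 0,"fingers": -1}]'

```text
clock: 22.15
tcp_pos: [0.46, 0.3019, 0.3214]
orientation: [0.004, -0.106, 0.994, 0.002]
wrist_force: [0.3, 0.8, 0.6]
finger_gap: 0.0854
```

Call:
servo_tool --deltas '[{"dx": 5,"dy": -15,"dz": 0,"rx": 0,"ry": 0,"rz": 0,"fingers": -1},{"dx": 11,"dy": -34,"dz": 0,"rx": 0,"ry": 0,"rz": 0,"fingers": -1},{"dx": 12,"dy": -35,"dz": 0,"rx": 0,"ry": 0,"rz": 0,"fingers": -1},{"dx": 12,"dy": -35,"dz": 0,"rx": 0,"ry": 0,"rz": 0,"fingers": -1},{"dx": 12,"dy": -35,"dz": 0,"rx": 0,"ry": 0,"rz": 0,"fingers": -0.3},{"dx": 12,"dy": -35,"dz": 0,"rx": 0,"ry": 0,"rz": 0,"fingers": -0.3},{"dx": 12,"dy": -35,"dz": 0,"rx": 0,"ry": 0,"rz": 0,"fingers": -0.3},{"dx": 12,"dy": -35,"dz": 0,"rx": 0,"ry": 0,"rz": 0,"fingers": -0.3}]'

```text
clock: 22.95
tcp_pos: [0.5457, 0.0397, 0.3143]
orientation: [-0.001, -0.106, 0.994, 0.0]
wrist_force: [0.7, 0.6, 0.1]
finger_gap: 0.0554
```

Call:
servo_tool --deltas '[{"dx": 12,"dy": -35,"dz": 0,"rx": 0,"ry": 0,"rz": 0,"fingers": -0.3},{"dx": 11,"dy": -30,"dz": -10,"rx": 0,"ry": 0,"rz": 0,"fingers": -0.3},{"dx": 5,"dy": -12,"dz": -10,"rx": 0,"ry": 0,"rz": 0,"fingers": -0.3},{"dx": 0,"dy": 0,"dz": 0,"rx": 0,"ry": 0,"rz": 0,"fingers": -0.3}]'

```text
clock: 23.35
tcp_pos: [0.5732, -0.0368, 0.2927]
orientation: [-0.002, -0.105, 0.994, 0.001]
wrist_force: [0.1, 0.5, -0.3]
finger_gap: 0.0555
```

Run:
```python
from h import *
r=shot('scene','s6');shot('top','t6')
for n in ('rod_grip','stand','gate_knob'):
    for d in cut_out(n,'scene')[:2]: print(n,round(d['confidence'],2),d['extent'])
st=env.get_state();print(st['clock'],st['tcp_pos'],st['orientation'],st['finger_gap'])
```

```text
rod_grip 0.48 [358.2, 160.0, 368.3, 193.4]
stand 0.98 [387.6, 193.7, 414.9, 225.0]
stand 0.68 [293.6, 179.7, 316.7, 208.5]
gate_knob 0.9 [174.4, 183.5, 254.3, 218.1]
23.6 [ 0.57385082 -0.03370061  0.29634488] [ 1.26391712e-04 -1.07280827e-01  9.94228743e-01  1.20106350e-04] 0.05553136332133433
```

Call:
servo_tool --deltas '[{"dx": 1,"dy": -1,"dz": -30,"rx": 0,"ry": 0,"rz": 0,"fingers": -0.3},{"dx": 0,"dy": 0,"dz": -40,"rx": 0,"ry": 0,"rz": 0,"fingers": -0.3},{"dx": 0,"dy": 0,"dz": -30,"rx": 0,"ry": 0,"rz": 0,"fingers": -0.3},{"dx": 0,"dy": 0,"dz": -15,"rx": 0,"ry": 0,"rz": 0,"fingers": -0.3},{"dx": 0,"dy": 0,"dz": -3,"rx": 0,"ry": 0,"rz": 0,"fingers": -0.3},{"dx": 0,"dy": 0,"dz": 0,"rx": 0,"ry": 0,"rz": 0,"fingers": -0.3}]'

```text
clock: 24.2
tcp_pos: [0.5751, -0.0351, 0.1783]
orientation: [0.0, -0.107, 0.994, 0.0]
wrist_force: [-0.2, 0.6, -0.2]
finger_gap: 0.0557
```

Call:
servo_tool --deltas '[{"dx": 0,"dy": 0,"dz": 0,"rx": 0,"ry": 0,"rz": 0,"fingers": 0.3},{"dx": 0,"dy": 0,"dz": 0,"rx": 0,"ry": 0,"rz": 0,"fingers": 1},{"dx": 0,"dy": 0,"dz": 0,"rx": 0,"ry": 0,"rz": 0,"fingers": 1},{"dx": 0,"dy": 0,"dz": 0,"rx": 0,"ry": 0,"rz": 0,"fingers": 1}]' --newtons 60

```text
clock: 24.6
tcp_pos: [0.5753, -0.0325, 0.1803]
orientation: [0.002, -0.108, 0.994, 0.004]
wrist_force: [-3.6, 13.3, 9.2]
finger_gap: 0.0241
```

Call:
servo_tool --deltas '[{"dx": -1,"dy": 5,"dz": 0,"rx": 0,"ry": 0,"rz": 0,"fingers": 1},{"dx": -2.2,"dy": 10,"dz": 0,"rx": 0,"ry": 0,"rz": 0,"fingers": 1},{"dx": -3.3,"dy": 15,"dz": 0,"rx": 0,"ry": 0,"rz": 0,"fingers": 1},{"dx": -3.3,"dy": 15,"dz": 0,"rx": 0,"ry": 0,"rz": 0,"fingers": 1},{"dx": -3.3,"dy": 15,"dz": 0,"rx": 0,"ry": 0,"rz": 0,"fingers": 1},{"dx": -2.6,"dy": 12,"dz": 0,"rx": 0,"ry": 0,"rz": 0,"fingers": 1},{"dx": -1.3,"dy": 6,"dz": 0,"rx": 0,"ry": 0,"rz": 0,"fingers": 1},{"dx": 0,"dy": 0,"dz": 0,"rx": 0,"ry": 0,"rz": 0,"fingers": 1}]'

```text
clock: 25.4
tcp_pos: [0.5595, 0.0414, 0.1803]
orientation: [0.002, -0.106, 0.994, -0.002]
wrist_force: [-0.4, -7.9, 3.7]
finger_gap: 0.0246
```

Run:
```python
from h import *
st=env.get_state();p=st['tcp_pos'];print(st['clock'],p,st['orientation'],st['wrist_force'],st['finger_gap'])
print('travel',(p-[.5753,-.0325,.18])[:2]@[-.213,.977])
```

```text
25.4 [0.5595068  0.04136974 0.18029473] [ 0.00205332 -0.10634722  0.99432561 -0.00162419] [-0.44180958 -7.90298709  3.6880603 ] 0.024594402971737112
travel 0.07553468697045868
```

Call:
servo_tool --deltas '[{"dx": -1.1,"dy": 5,"dz": 0,"rx": 0,"ry": 0,"rz": 0,"fingers": 1},{"dx": -0.9,"dy": 4,"dz": 0,"rx": 0,"ry": 0,"rz": 0,"fingers": 1},{"dx": 0,"dy": 0,"dz": 0,"rx": 0,"ry": 0,"rz": 0,"fingers": 1},{"dx": 0,"dy": 0,"dz": 0,"rx": 0,"ry": 0,"rz": 0,"fingers": 1}]'

```text
clock: 25.8
tcp_pos: [0.5578, 0.0495, 0.1803]
orientation: [0.002, -0.106, 0.994, -0.002]
wrist_force: [0.0, -7.6, 4.9]
finger_gap: 0.0244
```

Run:
```python
from h import *
t=shot('top','t7');r=shot('scene','s7')
st=env.get_state();p=st['tcp_pos'];print(st['clock'],p,st['orientation'],st['wrist_force'],st['finger_gap'])
print('travel',(p-[.5753,-.0325,.18])[:2]@[-.213,.977])
A=cv2.resize(t['img'][150:230,215:315,::-1],(790,632)[::1],interpolation=cv2.INTER_CUBIC)[:,:]
A=cv2.resize(t['img'][168:223,215:295,::-1],(480,330),interpolation=cv2.INTER_CUBIC)
B=cv2.resize(t['img'][130:220,290:370,::-1],(300,330),interpolation=cv2.INTER_CUBIC)
C=cv2.resize(r['img'][160:250,150:400,::-1],(780,270),interpolation=cv2.INTER_CUBIC)
cv2.imwrite('pics/f7.png',np.vstack([np.hstack([A,B]),C]))
O=np.array([.6078,-.1812]);e=np.array([-.213,.977]);n=np.array([e[1],-e[0]])
for s,l in ((.251,'idx'),):
  for k in (-.055,.055,-.049,.049): print(k,(w2pix(t,[*(O+s*e+k*n),.095 if abs(k)>.05 else .088])-[215,168])*6,((w2pix(r,[*(O+s*e+k*n),.095 if abs(k)>.05 else .088])-[150,160])*[3.12,3])+[0,330])
```

```text
25.9 [0.55780244 0.04938135 0.18031371] [ 0.0021445  -0.10573551  0.99439029 -0.00183362] [ 0.38460381 -7.08189325  4.30432389] 0.024387405599269305
travel 0.08372505837988195
-0.055 [168.71782657 272.46262368] [394.71660386 420.30570388]
0.055 [117.40990742  39.81342957] [409.57447896 485.95004356]
-0.049 [166.57295664 260.91906347] [395.28509232 429.38354076]
0.049 [121.10672171  54.77557527] [408.45426484 488.07674161]
```

View pics/f7.png

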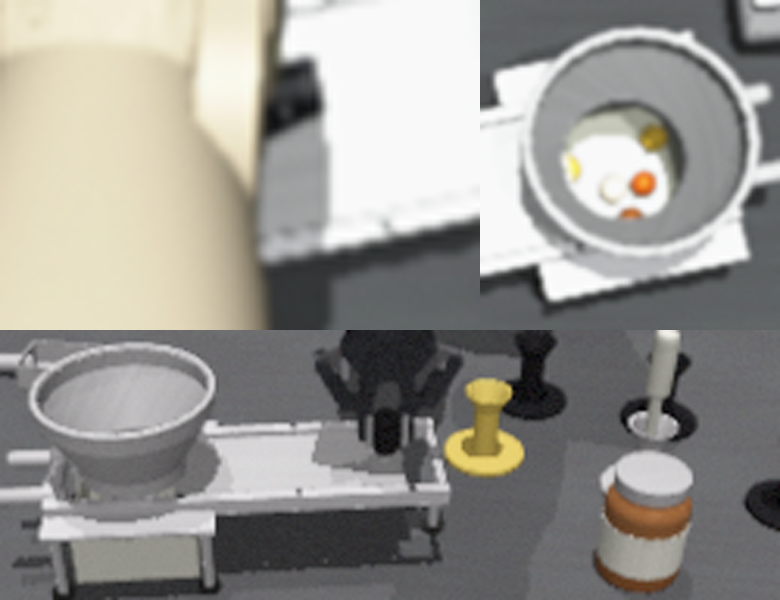

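Run:
```python
from h import *
ims=[read_camera('scene')['img'].astype(float) for _ in range(4)]
m=np.mean(ims,0).astype(np.uint8)[:,:,::-1]
i0=cv2.imread('pics/scene0.png')
f=lambda im:cv2.resize(im[184:222,255:301],None,fx=8.5,fy=15,interpolation=cv2.INTER_CUBIC)
cv2.imwrite('pics/f8.png',np.hstack([f(m),f(i0)]))
np.save('m.npy',m)
```

```text
(no output)
```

View pics/f8.png

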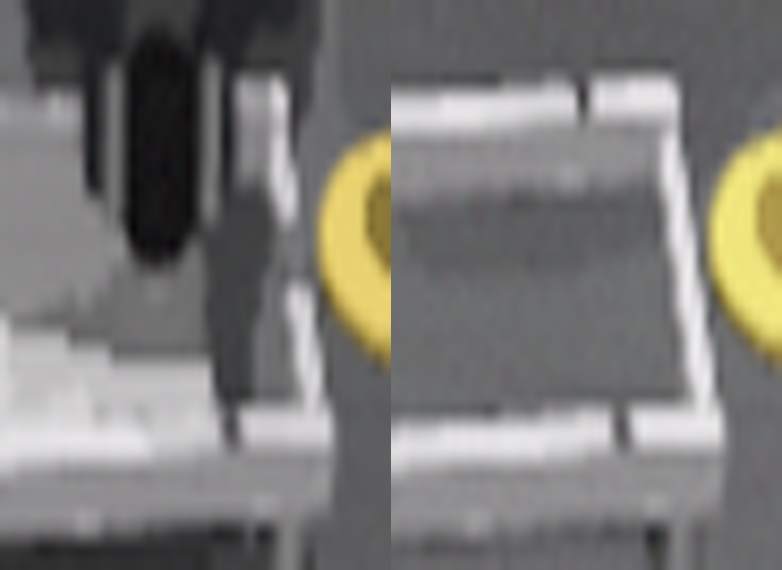

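Run:
```python
from h import *
r=read_camera('scene'); m=np.load('m.npy').mean(2); i0=cv2.imread('pics/scene0.png').astype(float).mean(2)
O=np.array([.6078,-.1812]);e=np.array([-.213,.977]);n=np.array([e[1],-e[0]])
def edge(im,v,u0,u1,z=.088):
    p=im[v,u0:u1+1]; d=-np.diff(p); d[d<0]=0; k=d.argmax()
    w=slice(max(k-2,0),k+3); u=u0+.5+(np.arange(len(d))[w]*d[w]).sum()/d[w].sum()
    q=pix2w(r,u,v,z)[:2]-O; return round(u,2),(q@e*1000).round(1),(q@n*1000).round(1),d.max().round(0)
print('now'); 
for v in range(200,211): print(v,edge(m,v,274,286))
print('shut')
for v in range(196,211): print(v,edge(i0,v,242,258))
print('lines')
for im,v,u0,u1 in [(i0,190,318-45,328-45),(i0,191,273,283),(i0,211,276,287),(i0,212,276,287),(i0,213,276,287),(m,211,276,287),(m,212,276,287),(m,213,276,287)]:
    p=im[v,u0:u1]; d=np.median(p)-p; d[d<15]=0; u=u0+(np.arange(len(d))*d).sum()/d.sum(); q=pix2w(r,u,v,.095)[:2]-O
    print(v,u.round(2),(q@e*1000).round(1),(q@n*1000).round(1))
```

```text
now
200 (np.float64(278.45), np.float64(251.8), np.float64(-12.8), np.float64(22.0))
201 (np.float64(278.46), np.float64(251.2), np.float64(-7.8), np.float64(30.0))
202 (np.float64(278.68), np.float64(251.2), np.float64(-2.7), np.float64(25.0))
203 (np.float64(278.66), np.float64(250.5), np.float64(2.2), np.float64(28.0))
204 (np.float64(278.38), np.float64(249.1), np.float64(7.1), np.float64(35.0))
205 (np.float64(278.41), np.float64(248.5), np.float64(12.0), np.float64(30.0))
206 (np.float64(278.69), np.float64(248.7), np.float64(16.9), np.float64(21.0))
207 (np.float64(279.11), np.float64(249.3), np.float64(21.8), np.float64(24.0))
208 (np.float64(279.37), np.float64(249.5), np.float64(26.7), np.float64(86.0))
209 (np.float64(279.46), np.float64(249.1), np.float64(31.4), np.float64(106.0))
210 (np.float64(279.77), np.float64(249.4), np.float64(36.2), np.float64(71.0))
shut
196 (np.float64(254.22), np.float64(182.2), np.float64(-39.4), np.float64(10.0))
197 (np.float64(254.19), np.float64(181.8), np.float64(-34.2), np.float64(15.0))
198 (np.float64(255.15), np.float64(184.3), np.fl
[... 473 characters left out ...]
.4), np.float64(0.4), np.float64(75.0))
205 (np.float64(250.16), np.float64(167.3), np.float64(5.2), np.float64(45.0))
206 (np.float64(249.92), np.float64(166.3), np.float64(10.0), np.float64(38.0))
207 (np.float64(250.21), np.float64(166.9), np.float64(15.0), np.float64(46.0))
208 (np.float64(250.26), np.float64(166.7), np.float64(19.8), np.float64(60.0))
209 (np.float64(250.35), np.float64(166.6), np.float64(24.6), np.float64(80.0))
210 (np.float64(250.4), np.float64(166.5), np.float64(29.3), np.float64(90.0))
lines
190 277.14 252.9 -55.4
191 277.33 252.8 -49.9
211 280.92 250.6 50.4
212 281.71 252.2 55.2
213 281.9 252.1 59.8
211 281.54 252.3 50.5
212 281.64 252.0 55.2
213 281.94 252.2 59.8
```

Edge travel is 82.7 mm and the edge sits 2.9 mm short of the lines, so I'm pulling 3 mm more and re-measuring.

Call:
servo_tool --deltas '[{"dx": -0.6,"dy": 2.8,"dz": 0,"rx": 0,"ry": 0,"rz": 0,"fingers": 1},{"dx": 0,"dy": 0,"dz": 0,"rx": 0,"ry": 0,"rz": 0,"fingers": 1},{"dx": 0,"dy": 0,"dz": 0,"rx": 0,"ry": 0,"rz": 0,"fingers": 1}]'

```text
clock: 26.45
tcp_pos: [0.5572, 0.0521, 0.1803]
orientation: [0.002, -0.106, 0.994, -0.002]
wrist_force: [0.2, -7.5, 3.8]
finger_gap: 0.0243
```

Run:
```python
from h import *
rs=[read_camera('scene') for _ in range(4)]; r=rs[0]; m=np.mean([x['img'] for x in rs],0).mean(2)
O=np.array([.6078,-.1812]);e=np.array([-.213,.977])
for v in range(205,211):
    p=m[v,274:287]; d=-np.diff(p); d[d<0]=0; k=d.argmax(); w=slice(max(k-2,0),k+3)
    u=274.5+(np.arange(len(d))[w]*d[w]).sum()/d[w].sum(); print(v,u.round(2),((pix2w(r,u,v,.088)[:2]-O)@e*1000).round(1))
st=env.get_state();p=st['tcp_pos'];print(st['clock'],p,st['wrist_force'],st['finger_gap'],'travel',(p-[.5753,-.0325,.18])[:2]@[-.213,.977])
t=shot('top','t9')
hsv=cv2.cvtColor(t['img'],cv2.COLOR_RGB2HSV)[140:195,305:355]
mask=((hsv[...,1]>130)&(hsv[...,2]>70)&(hsv[...,0]<32)).astype(np.uint8)
k,_,s,c=cv2.connectedComponentsWithStats(mask); print([(s[i,4],(c[i]+[305,140]).round(0).tolist()) for i in range(1,k)])
for d in cut_out('sweet0_center','top'): print(d['confidence'],d['extent'])
print('disc z=.09 & tub floor centre px',w2pix(t,[*O,.09]),w2pix(t,[*O,.003]))
```

```text
205 279.5 251.7
206 279.76 251.8
207 279.94 251.7
208 280.35 252.2
209 280.43 251.9
210 280.55 251.6
26.65 [0.55720227 0.0520743  0.18030022] [-0.35369687 -8.90833134  4.4510145 ] 0.024228337204065552 travel 0.08648391132615017
[(np.int32(32), [336.0, 167.0]), (np.int32(10), [314.0, 176.0]), (np.int32(26), [334.0, 180.0]), (np.int32(6), [330.0, 188.0])]
disc z=.09 & tub floor centre px [327.65940082 174.27567413] [323.52469336 179.11339407]
```

Run:
```python
from h import *
t=read_camera('top');hsv=cv2.cvtColor(t['img'],cv2.COLOR_RGB2HSV)[140:195,305:355]
mask=((hsv[...,1]>130)&(hsv[...,2]>70)&(hsv[...,0]<32)).astype(np.uint8)
k,_,s,c=cv2.connectedComponentsWithStats(mask); print([(s[i,4],(c[i]+[305,140]).round(0).tolist()) for i in range(1,k)])
a=cv2.imread('pics/t6.png');
for cam in('scene','top'):
  b0=cv2.imread(f"pics/{'scene0' if cam=='scene' else 'top0'}.png")
  for n in ('jar','tape_roll','tape_gun','scoop','tub_in'):
    d=cut_out(n,cam) if cam=='top' or read_camera('scene') else 0
    print(cam,n,[(round(x['confidence'],2),x['extent']) for x in d[:1]])
print(job.hand_in())
```

```text
[(np.int32(32), [336.0, 167.0]), (np.int32(10), [314.0, 176.0]), (np.int32(26), [334.0, 180.0]), (np.int32(6), [330.0, 188.0])]
scene jar [(0.73, [338.6, 199.8, 369.3, 246.3])]
scene tape_roll [(0.71, [318.3, 252.7, 358.1, 296.7])]
scene tape_gun [(0.82, [173.5, 250.8, 256.3, 310.4])]
scene scoop [(0.65, [130.2, 161.6, 178.1, 180.9])]
scene tub_in [(0.9, [170.9, 224.8, 210.9, 243.1])]
top jar [(0.67, [254.0, 136.0, 372.9, 213.6])]
top tape_roll [(0.83, [163.1, 110.0, 199.7, 145.8])]
top tape_gun [(0.56, [254.0, 82.4, 321.0, 140.5])]
top scoop [(0.89, [373.1, 268.8, 442.8, 290.5])]
top tub_in [(0.67, [315.2, 158.8, 344.5, 188.2])]
the job is handed in; nothing more can be done
None
```

I stirred the sweets and stood the rod back in its stand. Then I pulled the slide to the index lines and handed the job in at about 27 s, with the gripper still closed on the knob at 60 N.

- **Stirring:** With the gate shut, I turned the rod about 3¼ times at 25 mm radius, its tip about 4 mm above the slide. Sideways force read up to about 14 N. The top view afterwards showed all seven sweets rearranged and still in the hopper.
- **Rod:** It is upright in the steel stand. The network's outline of the grip is within 2 px of its starting place.
- **Slide:** The first pull stopped 2.9 mm short, so I pulled 3 mm more. In the scene camera the front edge is now 0.3 mm from the index lines. The two travel figures differ slightly: 85.2 mm from the picture and 86.5 mm from the arm's own position, against 86 mm wanted.
- **Sweets:** The outlet is open, and the sweets seen through it had stopped moving. I could make out four of the five coloured sweets and at least one white one. The others must be hidden under the throat's edge, so I did not count all seven in the tub.
- **Other objects:** In the scene camera, the jar, tape gun, scoop and tub are where they were, to within a few pixels. The top-camera box for the jar was a wrong detection on the hopper. The tape roll was compared in the top view only, and its box there moved by up to 5 px, although the arm never came near it.

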